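# Pack the sectional pot stand into its sloping tray

### The arm

A 6-joint arm with a two-finger parallel gripper is mounted at the origin on the work surface. World frame = base frame: x ahead of the robot, y to its left, z up, the work surface at z = 0. Lengths are in m, angles in rad, forces in N, time in s.
With the tool pointing down it reaches from about 0.375 to 0.9 m from the base axis. Payload 3.1 kg.
Tool frame: the origin (TCP) lies midway between the tips of the shut fingers; the grasp point (between the pads) lies 19 mm behind it; x points along the fingers, z is the direction in which the jaws open and shut, and the axes are right-handed (so a half turn about x gives the same grasp; the last joint's range is limited). The gripper opens to 87 mm and grips with 3 to 60 N. Pads are 19 mm wide; open, the fingers measure 117 mm over their backs; the gripper's body (75 mm by 190 mm) begins 51 mm behind the grasp point.
Start: joints at [1.01, 0.527, 1.433, -0, 1.181, -0.178], TCP at [0.233, 0.58, 0.223] pointing down, gripper open.
Joint ranges: [-3.08, 3.08], [-0.75, 2.2], [0.22, 2.44], [-1.43, 4.57], [0, 2.65], [-2.85, 2.85]. Speed limits (rad/s): [2.79, 2.79, 3.14, 3.14, 3.14, 3.14].

### API

Orientations are given as a unit quaternion [x, y, z, w].
In Python, from rig import robot, optics, workorder gives the robot as it stands.
- The arm moves only by the tool arm_command, never from a script. Its argument "plan" is a list of rows, each a list of 7 numbers: the shift along the tool's x, y, z in cm, then the turn, a rotation vector about the tool's x, y, z in rad, then the finger opening in cm, from 0 to 8.7. In form: [[x, y, z, ax, ay, az, gripper], ...]. A call has 1 to 12 rows; each row shifts and turns the pose as measured when the row begins, along the tool's axes as they then stand; what a row does not reach is not made up. A row lasts 1/8 s, in which the tool goes at most 62.5 mm and 10.7 degrees, less where a joint would pass 70% of its speed; a pose out of reach is approached as far as the arm can. A call with a gripper value outside its range is refused whole. The fingers move at their own pace and stop on an object; "grip_force" is the grip in N (left out, the last holds). Time passes only in rows, so rows that do not move let the fingers close. It gives the time, the measured TCP pose, the force and the opening at its end, in the units of the state.
- robot.get_obs(): the state, without advancing time (a new reading comes with each control period).
- optics.camera(name): name is "scene" or "top" or "wrist"; returns (picture, depth): 420x560x3 uint8, blue, green, red; 420x560 float32, m along the optical axis (not along the pixel's ray), 0 where there is no reading.
- optics.camera_info(name): a dict with "mtx" (3x3 intrinsics, pixels), "position" and "rotation" of the camera in the world; the wrist camera has in their place "tool_from_camera" (4x4, takes a point from camera to tool coordinates, whose origin is the TCP and whose axes are the tool frame's). Camera axes: x right, y down, z forward; pixel columns grow to the right and rows downward; lengths in m; the calibration is good to about 2 mm. The wrist camera is an equidistant fisheye: a pixel r from the principal point sees the ray r / f radians off the axis. A picture is of the moment at which its call begins: read the wrist's pose just before it. camera_info takes no time and is no camera call.
- workorder.hand_in(): hands the job in, once; it reports no verdict.
The state is a dict: "time": time; "q": joint angles; "joint_velocities": joint speeds; "joint_torque": joint torques, N m; "position": TCP position; "tool_rot": TCP orientation; "ft_force": force on the tool from outside, world axes, zero at the start; "moment": the same for the moment, N m; "grip_width": finger opening in m.
Only numpy, scipy, OpenCV 4.12 (cv2) and the standard library are available. Lean on these libraries where they do the work, as an engineer would, in place of code of your own. Each camera call takes 0.05 s, during which the arm holds its last target. There are 200 camera calls.

### The job

Pack the three wooden pot-stand pieces into the sloping plywood tray so that together they fill it, each lying flat on the tray floor, bar side up, with none on top of another or propped on a wall; whatever lies along the low edge has to go under the retaining lip there. Let go of them and leave the other things on the shelf where they are.

Things in the scene. Friction and masses are not known exactly. Their poses are not given: they have to be found in the camera images.
- tray: Shallow plywood tray, fixed, sloping 25 degrees up and away from the robot. Origin: centre of the inner floor, on its surface, 50 mm above the shelf. x up the slope, y across it (robot's left at yaw 0), z out of the floor. Inner floor x -73..73, y -95.5..95.5 mm. Side and upper walls 10 high, 10 thick; low wall x -83..-73, 15 high. Friction keeps a piece from sliding down by itself.
- lip_edge (a point): Middle of the upper edge of the lip on the low wall (tray x -61, y 0, z 15, its underside). The lip, 6 thick, overhangs the floor by 12 mm over the whole width, 15 mm above it. A piece for the low edge must be laid on the floor at least 12 mm higher up and slid down under the lip until it stops on the low wall.
- wide_l: L-shaped wooden plate, 12 mm thick, 70-120 g. Outline: foot x -40..22, y -50..62; leg x 22..58, y -50..-2 mm. Grip bar on top, 40 along x, 16 along y, from z 12 to z 40. Origin: underside, below the middle of the bar; z points out of the bar side. Packed one way: all three with x up the slope, this at the low -y corner, small_l at the low +y corner, stepped last, above both; 5 mm to spare each way.
- small_l: Smaller L-shaped wooden plate, 12 mm thick, 48-84 g. Outline: foot x -42..0, y -45..29; leg x 0..56, y -13..29 mm. Grip bar on top, 40 along x, 16 along y, from z 12 to z 40. Origin: underside, below the middle of the bar; z points out of the bar side.
- stepped: Large wooden plate, 12 mm thick, 104-182 g, with a stepped tongue. Outline: wide bar x -8..35, y -96..90; tongue x -42..-8, y -45..46; its step x -62..-42, y 19..46 mm. Grip bar on top, 40 along x, 16 along y, from z 12 to z 40. Origin: underside, below the middle of the bar; z points out of the bar side.
- tostonera: Bystander: hinged wooden plantain press, lying shut, 210 x 100 x 30. Leave alone.
- pot: Bystander: small cast aluminium pot, diameter 144, 85 high, two ears. Leave alone.
- trivet: Bystander: flat orange silicone ring, diameter 124, 8 thick. Leave alone.
- jar: Bystander: jar, diameter 52, 85 high. Leave alone.
- can: Bystander: can, diameter 66, 90 high. Leave alone.
- mug: Bystander: mug, diameter 80, 90 high. Leave alone.
Not all that is in view belongs to the job. Leave any orange look-alike of the wide_l alone.

How it is judged:
By the outcome, as a careful person would: the job done as asked, in the order asked, and still so for the second after the job is handed in, with the robot touching nothing.
It also fails if it takes over 72 s, if anything falls off the work surface, if the arm or the gripper's body presses on something with over 40 N, if the wrist force passes 120 N, or if a joint passes its speed limit or range.

## Working session

There is one attempt and no reset: what is moved stays moved. The work goes in short steps, Python scripts to look and compute and a tool call to move; the robot and the scene stay as the last step left them, time stands still between calls to the robot, and variables do not carry over. Pictures are saved under pics/ and viewed, about 8 in all and at most 12, crops included, and the job is handed in when it is done.

Besides the shell and the picture viewer there is one more tool, called after "Request:" by a JSON object that holds its "op" and its "data", one argument or row to a line. arm_command: Moves the arm, as the interface text tells. Its arguments: {"type":"object","properties":{"plan":{"type":"array"},"grip_force":{"type":"number"}},"required":["plan"]}

```bash
mkdir -p pics; ls; python3 - <<'E'
from rig import robot, optics
import cv2, numpy as np
for n in ("top","scene"):
    p,d=optics.camera(n); cv2.imwrite(f"pics/{n}0.png",p); np.save(f"pics/{n}0.npy",d)
    i=optics.camera_info(n); print(n,i)
print(optics.camera_info("wrist"))
print(robot.get_obs())
a=cv2.imread("pics/top0.png");
E
```

```text
pics
top {'mtx': array([[434.30457321,   0.        , 273.77439495],
       [  0.        , 434.30457321, 207.45719478],
       [  0.        ,   0.        ,   1.        ]]), 'position': array([0.38325252, 0.01805963, 1.42300757]), 'rotation': array([-0.70392194,  0.70820093, -0.04108088,  0.03546406])}
scene {'mtx': array([[488.36368203,   0.        , 280.71459564],
       [  0.        , 488.36368203, 215.91600854],
       [  0.        ,   0.        ,   1.        ]]), 'position': array([ 1.22788847, -0.84509358,  1.45393895]), 'rotation': array([ 0.88839546,  0.31492139, -0.11672003, -0.31297678])}
{'mtx': array([[325.1922621 ,   0.        , 281.62601803],
       [  0.        , 325.1922621 , 206.1053295 ],
       [  0.        ,   0.        ,   1.        ]]), 'tool_from_camera': array([[ 5.32554521e-04, -2.68346330e-01,  9.63322357e-01,
        -1.61580163e-01],
       [-1.98358941e-04, -9.63322503e-01, -2.68346261e-01,
         7.30713381e-02],
       [ 9.99999839e-01, -4.81745877e-05, -5.66250648e-04,
        -1.45060765e-04],
       [ 0.00000000e+00,  0.00000000e+00,  0.00000000e+00,
         1.00000000e+00]])}
{'time': 0.1, 'q': array([ 1.01053317e+00,  5.28412865e-01,  1.43374632e+00, -3.43781482e-05,
        1.18138400e+00, -1.78492442e-01]), 'joint_velocities': array([-6.59294263e-04, -1.92569102e-03, -4.15583864e-03, -7.54542313e-05,
        1.92231203e-03, -9.36788888e-04]), 'joint_torque': array([ 7.19649361e-04, -4.40986490e+01, -1.77149892e+01,  6.35924237e-02,
        5.33604529e-02, -3.51650237e-05]), 'position': array([0.23248286, 0.5794595 , 0.22165397]), 'tool_rot': array([-0.39634681,  0.58640583,  0.39576887,  0.58515332]), 'ft_force': array([-0.20498865,  0.40663396,  0.28417187]), 'moment': array([-0.05172517,  0.04098796,  0.0487897 ]), 'grip_width': 0.08721272920005657}
```

View pics/top0.png

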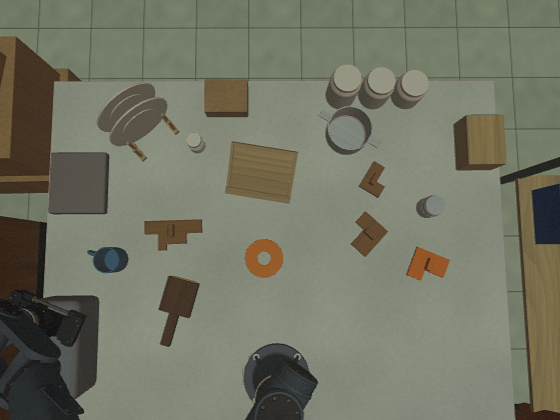

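View pics/scene0.png

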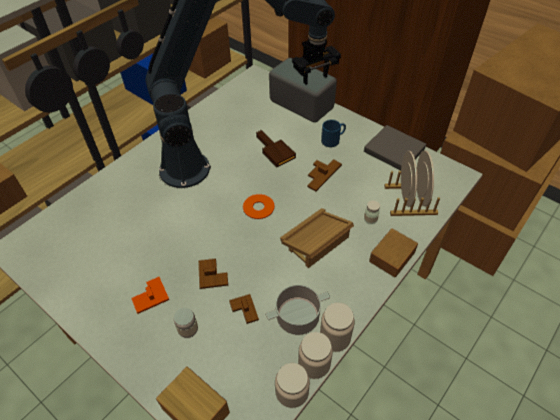

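The top view shows the tray at (262,171) and stepped at (173,232). There are two brown L plates, at (369,233) and (373,180), and an orange L look-alike at (428,263). The larger brown L at (369,233) fits wide_l, since it is wooden and not orange. The one at (373,180) fits small_l. I'll fit the outlines and check them in an enlarged crop.

```bash
cat > h.py <<'E'
import numpy as np, cv2
from scipy.spatial.transform import Rotation as R
from scipy.optimize import minimize
OUT={'wide_l':[[-40,22,-50,62],[22,58,-50,-2]],
'small_l':[[-42,0,-45,29],[0,56,-13,29]],
'stepped':[[-8,35,-96,90],[-42,-8,-45,46],[-62,-42,19,46]]}
def boxes(n): # x0,x1,y0,y1,z0,z1 mm
    return [[*b,0,12] for b in OUT[n]]+[[-20,20,-8,8,12,40]]
TRAY=[[-83,83,-105.5,105.5,0,10],[-83,-61,-105.5,105.5,15,21],]
def corners(b): return np.array([[x,y,z] for x in b[:2] for y in b[2:4] for z in b[4:]])/1000.
def proj_pin(P,info):
    c=R.from_quat(info['rotation']).inv().apply(P-info['position'])
    return c[:,:2]/c[:,2:]@np.diag(np.diag(info['mtx'])[:2])+info['mtx'][:2,2]
def proj_fish(P,info,obs):
    T=info['tool_from_camera']; t=R.from_quat(obs['tool_rot']).inv().apply(P-obs['position'])
    c=(t-T[:3,3])@T[:3,:3]
    r=np.hypot(c[:,0],c[:,1]); th=np.arctan2(r,c[:,2])
    return c[:,:2]/r[:,None]*th[:,None]*info['mtx'][0,0]+info['mtx'][:2,2]
def render(bx,pose,proj,shape,ss=1):
    m=np.zeros(shape,np.uint8)
    for b in bx:
        uv=proj(pose[0].apply(corners(b))+pose[1])
        h=cv2.convexHull(uv.astype(np.float32))
        cv2.fillConvexPoly(m,np.round(h*16).astype(np.int32),255,cv2.LINE_AA,4)
    return m
def flat(p): return R.from_euler('z',p[2]),np.array([p[0],p[1],0.])
def trayp(p): return R.from_euler('ZY',[p[2],-np.radians(25)]),np.array([p[0],p[1],.05])
def fit(mask,bx,mk,p0s,proj,s=2.):
    best=None; M=cv2.GaussianBlur(mask.astype(np.float32),(0,0),s)
    f=lambda p:float(np.mean((cv2.GaussianBlur(render(bx,mk(p),proj,mask.shape).astype(np.float32),(0,0),s)-M)**2))
    for p0 in p0s:
        sx=np.array([p0]+[np.array(p0)+d for d in np.diag([.015,.015,.25])])
        r=minimize(f,p0,method='Nelder-Mead',options=dict(initial_simplex=sx,xatol=1e-5,fatol=1e-4))
        if best is None or r.fun<best.fun: best=r
    return best
E
cat > a.py <<'E'
from h import *
from rig import optics
i=optics.camera_info('top'); img=cv2.imread('pics/top0.png'); d=np.load('pics/top0.npy')
hsv=cv2.cvtColor(img,cv2.COLOR_BGR2HSV); sat=((hsv[...,1]>90)*255).astype(np.uint8)
pr=lambda P:proj_pin(P,i)
def unp(u,v,z):
    r=R.from_quat(i['rotation']).apply([(u-i['mtx'][0,2])/i['mtx'][0,0],(v-i['mtx'][1,2])/i['mtx'][1,1],1]); return (i['position']+r*(z-i['position'][2])/r[2])[:2]
big=cv2.resize(img,None,fx=4,fy=4,interpolation=cv2.INTER_CUBIC)
out=[]
for n,(u,v),w,bx,mk in [('wide_l',(369,233),28,boxes('wide_l'),flat),('small_l',(373,180),26,boxes('small_l'),flat),('stepped',(173,233),38,boxes('stepped'),flat),('tray',(262,171),48,TRAY,trayp)]:
    m=np.zeros_like(sat); s=np.s_[v-w:v+w,u-w:u+w]; m[s]=sat[s]
    k,l,st,_=cv2.connectedComponentsWithStats(m); m=((l==1+st[1:,4].argmax())*255).astype(np.uint8)
    x,y=unp(u,v,.05 if n=='tray' else .012)
    yaws=[-.15,0] if n=='tray' else np.arange(0,6.28,.785)
    b=fit(m,bx,mk,[[x,y,a] for a in yaws],pr); print(n,b.x.round(4),np.degrees(b.x[2]).round(2),round(b.fun,2),st[1:,4].max())
    for B in bx:
        h=cv2.convexHull(pr(mk(b.x)[0].apply(corners(B))+mk(b.x)[1]).astype(np.float32)); cv2.polylines(big,[np.round((h+.5)*4-.5).astype(np.int32)],True,(255,255,0),1)
    c=big[4*(v-w):4*(v+w),4*(u-w):4*(u+w)]; out.append(cv2.resize(c,(380,290)) if 0 else cv2.copyMakeBorder(c,0,390-c.shape[0] if c.shape[0]<390 else 0,0,390-c.shape[1] if c.shape[1]<390 else 0,cv2.BORDER_CONSTANT)[:390,:390])
o=np.vstack([np.hstack(out[:2]),np.hstack(out[2:])]); cv2.imwrite('pics/fit0.png',cv2.resize(o,(600,600),interpolation=cv2.INTER_AREA))
vs,us=np.mgrid[155:190:5,245:285:5]
z=d[vs,us].ravel(); c=np.c_[(us.ravel()-i['mtx'][0,2])/i['mtx'][0,0],(vs.ravel()-i['mtx'][1,2])/i['mtx'][1,1],np.ones(z.size)]*z[:,None]
P=R.from_quat(i['rotation']).apply(c)+i['position']; A=np.c_[P[:,:2],np.ones(len(P))]; q=np.linalg.lstsq(A,P[:,2],rcond=None)[0]
print('floor plane',q,'slope',np.degrees(np.arctan(np.hypot(*q[:2]))),'yaw',np.degrees(np.arctan2(q[1],q[0])),'rms',np.std(A@q-P[:,2]))
E
python3 a.py
```

```text
wide_l [ 0.4484 -0.3017  0.8129] 46.58 5.66 790
small_l [ 0.6289 -0.3209  5.721 ] 327.79 4.64 479
stepped [0.4635 0.338  6.3123] 361.67 6.54 1092
tray [ 0.649   0.0469 -0.171 ] -9.8 9.13 3394
floor plane [ 0.44490117 -0.08623636 -0.23265818] slope 24.37916922734718 yaw -10.969759002532511 rms 0.0029758232043828894
```

View pics/fit0.png

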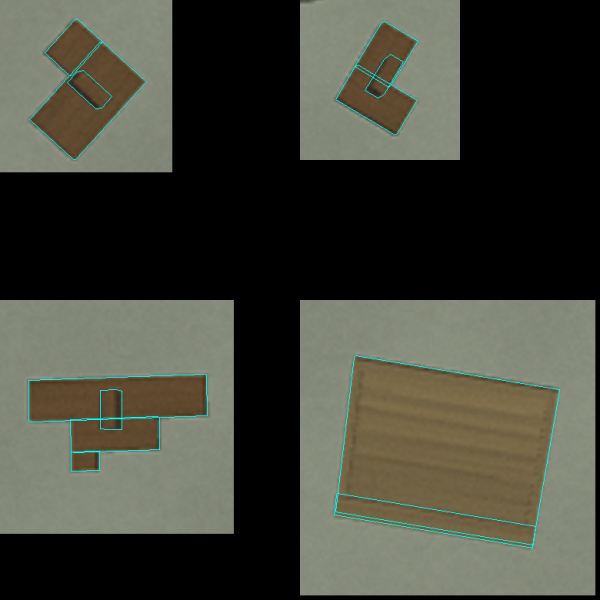

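Identities are confirmed: both brown L's match their outlines, the orange one is left out, and tray and stepped fit well. I'll set up the move arithmetic and go via the tray for a wrist check.

```bash
cat > mv.py <<'E'
from h import *
from rig import robot, optics
TR=[.649,.0469,-.171]   # tray estimate
def toolR(Rp,s=-1):
    M=Rp.as_matrix(); return R.from_matrix(np.c_[-M[:,2],-s*M[:,0],s*M[:,1]])
def rel(Rc,pc,Rt,pt,label=''):
    rv=(Rc.inv()*Rt).as_rotvec(); sh=Rt.inv().apply(np.array(pt)-pc)*100
    nr=int(np.ceil(np.linalg.norm(rv)/.17)); nt=max(1,int(np.ceil(np.linalg.norm(sh)/5.5)))
    print(label,'turn',rv.round(3),'rows',nr,'each',(rv/max(nr,1)).round(4),'| shift after turn',sh.round(2),'rows',nt,'each',(sh/nt).round(3))
def chain(*tg):
    o=robot.get_obs(); Rc,pc=R.from_quat(o['tool_rot']),o['position']
    print('t',o['time'],'pos',pc.round(4),'q',o['q'].round(2),'F',o['ft_force'].round(1),'w',o['grip_width'].round(4))
    for i,(Rt,pt) in enumerate(tg): rel(Rc,pc,Rt,pt,str(i)); Rc,pc=Rt,pt
def over(pose,lift,s=-1,off=(0,0)):  # TCP at height 'lift' above piece underside
    return toolR(pose[0],s),pose[0].apply([off[0],off[1],lift])+pose[1]
E
python3 - <<'E'
from mv import *
o=robot.get_obs(); print(R.from_quat(o['tool_rot']).as_matrix().round(2))
down=toolR(R.from_euler('z',.2))
W=over(flat([.4484,-.3017,.8129]),.16)
for s in (1,-1):
  print('s',s); chain((toolR(flat(TR)[0],s),[.5,.12,.36]),over(flat([.4484,-.3017,.8129]),.16,s))
E
```

```text
[[-0.   -0.93  0.37]
 [-0.    0.37  0.93]
 [-1.    0.   -0.  ]]
s 1Traceback (most recent call last):
  File "<stdin>", line 6, in <module>
  File "mv.py", line 12, in chain
    print('t',o['time'],'pos',pc.round(4),'q',o['q'].round(2),'F',o['ft_force'].round(1),'w',o['grip_width'].round(4))
                                                                                             ^^^^^^^^^^^^^^^^^^^^^
AttributeError: 'float' object has no attribute 'round'
```

```bash
sed -i "s/o\['grip_width'\].round(4)/round(float(o['grip_width']),4)/" mv.py
python3 - <<'E'
from mv import *
o=robot.get_obs(); Rc=R.from_quat(o['tool_rot'])
chain((Rc,[.55,.06,.33]),over(flat([.4484,-.3017,.8129]),.14,-1))
E
```

```text
t 0.1 pos [0.2325 0.5795 0.2217] q [ 1.01  0.53  1.43 -0.    1.18 -0.18] F [-0.2  0.4  0.3] w 0.0872
0 turn [0. 0. 0.] rows 0 each [0. 0. 0.] | shift after turn [-10.78 -48.82 -36.4 ] rows 12 each [-0.898 -4.068 -3.033]
1 turn [ 1.947 -0.002  0.002] rows 12 each [ 1.622e-01 -1.000e-04  1.000e-04] | shift after turn [ 19.   -33.25  17.48] rows 8 each [ 2.375 -4.157  2.186]
```

Request:
{"op": "arm_command", "data": {
  "plan": [
    [-0.9,-4.07,-3.03,0,0,0,8.7],
    [-0.9,-4.07,-3.03,0,0,0,8.7],
    [-0.9,-4.07,-3.03,0,0,0,8.7],
    [-0.9,-4.07,-3.03,0,0,0,8.7],
    [-0.9,-4.07,-3.03,0,0,0,8.7],
    [-0.9,-4.07,-3.03,0,0,0,8.7],
    [-0.9,-4.07,-3.03,0,0,0,8.7],
    [-0.9,-4.07,-3.03,0,0,0,8.7],
    [-0.9,-4.07,-3.03,0,0,0,8.7],
    [-0.9,-4.07,-3.03,0,0,0,8.7],
    [-0.9,-4.07,-3.03,0,0,0,8.7],
    [0,0,0,0,0,0,8.7]
  ]
}}

```text
time: 1.6
position: [0.532, 0.0886, 0.3195]
tool_rot: [-0.397, 0.588, 0.396, 0.583]
ft_force: [-0.3, 0.9, -1.3]
grip_width: 0.0871
```

```bash
python3 - <<'E'
from mv import *
import pickle
o=robot.get_obs(); p,d=optics.camera('wrist'); i=optics.camera_info('wrist'); pickle.dump((o,p,d,i),open('w1.pkl','wb'))
for b in TRAY+[[-73,73,-95.5,95.5,0,0],[-61,-61,-95.5,95.5,15,15]]:
    uv=proj_fish(trayp(TR)[0].apply(corners(b))+trayp(TR)[1],i,o); cv2.polylines(p,[cv2.convexHull(uv.astype(np.float32)).astype(int)],True,(255,255,0),1)
cv2.imwrite('pics/w1.png',p)
E
```

```text
(no output)
```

View pics/w1.png

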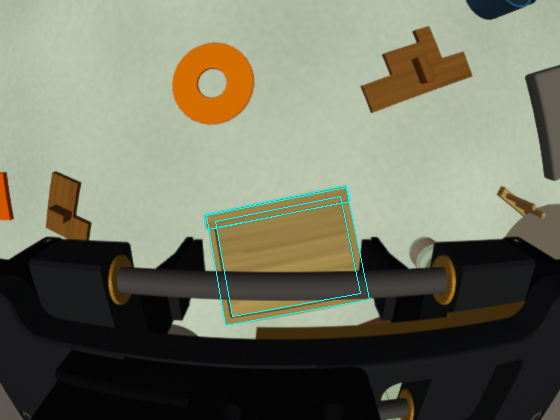

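The wrist view shows the tray at (285,255), with the predicted outline on its rim. Stepped is at (418,70), and part of wide_l is at (65,205). I'll refine tray and stepped from this picture.

```bash
cat >> h.py <<'E'
def fitw(pk,bx,mk,p0,box,satmin=90,s=1.5,hi=181,dx=.004):
    """fit in wrist image inside box (u0,v0,u1,v1)"""
    o,p,d,i=pk; hsv=cv2.cvtColor(p,cv2.COLOR_BGR2HSV); u0,v0,u1,v1=box; S=np.s_[v0:v1,u0:u1]
    m=((hsv[...,1]>satmin)&(hsv[...,2]>30))*255.; pr=lambda P:proj_fish(P,i,o)
    M=cv2.GaussianBlur(m[S].astype(np.float32),(0,0),s)
    f=lambda q:float(np.mean((cv2.GaussianBlur(render(bx,mk(q),pr,m.shape)[S].astype(np.float32),(0,0),s)-M)**2))
    sx=np.array([p0]+[np.array(p0)+e for e in np.diag([dx,dx,.05])])
    r=minimize(f,p0,method='Nelder-Mead',options=dict(initial_simplex=sx,xatol=1e-5,fatol=1e-4)); return r.x,f(p0),r.fun
E
python3 - <<'E'
from mv import *
import pickle
pk=pickle.load(open('w1.pkl','rb')); hsv=cv2.cvtColor(pk[1],cv2.COLOR_BGR2HSV)
for u,v in [(280,230),(210,218),(300,140),(440,85),(70,190)]: print(hsv[v,u])
for t in (70,90): 
  print('tray',fitw(pk,TRAY,trayp,TR,(196,160,368,258),t)); print('stepped',fitw(pk,boxes('stepped'),flat,[.4635,.338,.0291],(340,22,485,125),t))
W=over(flat([.4484,-.3017,.8129]),.14,-1)
chain(W,over(flat([.4484,-.3017,.8129]),.015,-1))
E
```

```text
[ 21 138 148]
[ 21 135 160]
[ 46  31 197]
[ 16 196 108]
[ 16 194 108]
tray (array([ 0.64863189,  0.04570468, -0.16532354]), 108.56668090820312, np.float64(26.368247985839844))
stepped (array([0.46300913, 0.33638037, 0.02468365]), 295.9533386230469, np.float64(188.19998168945312))
tray (array([ 0.64917667,  0.04551215, -0.16604298]), 137.96163940429688, np.float64(50.553592681884766))
stepped (array([0.46274609, 0.33666729, 0.03031465]), 369.1669921875, np.float64(271.848388671875))
t 1.65 pos [0.5303 0.0902 0.3189] q [-0.04  0.31  1.52 -0.    1.32 -1.23] F [-0.1  0.4 -0.1] w 0.0869
0 turn [ 1.951 -0.01   0.003] rows 12 each [ 0.1626 -0.0009  0.0003] | shift after turn [ 17.89 -34.09  20.99] rows 8 each [ 2.236 -4.262  2.623]
1 turn [0. 0. 0.] rows 0 each [0. 0. 0.] | shift after turn [12.5  0.   0. ] rows 3 each [4.167 0.    0.   ]
```

Request:
{"op": "arm_command", "data": {
  "plan": [
    [0,0,0,0.163,0,0,8.7],
    [0,0,0,0.163,0,0,8.7],
    [0,0,0,0.163,0,0,8.7],
    [0,0,0,0.163,0,0,8.7],
    [0,0,0,0.163,0,0,8.7],
    [0,0,0,0.163,0,0,8.7],
    [0,0,0,0.163,0,0,8.7],
    [0,0,0,0.163,0,0,8.7],
    [0,0,0,0.163,0,0,8.7],
    [0,0,0,0.163,0,0,8.7],
    [0,0,0,0.163,0,0,8.7],
    [0,0,0,0.163,0,0,8.7]
  ]
}}

```text
time: 3.15
position: [0.5119, 0.1076, 0.311]
tool_rot: [0.274, 0.662, -0.282, 0.638]
ft_force: [-0.1, -0.2, 0.1]
grip_width: 0.0865
```

Request:
{"op": "arm_command", "data": {
  "plan": [
    [2.2,-4.3,2.6,0,0,0,8.7],
    [2.2,-4.3,2.6,0,0,0,8.7],
    [2.2,-4.3,2.6,0,0,0,8.7],
    [2.2,-4.3,2.6,0,0,0,8.7],
    [2.2,-4.3,2.6,0,0,0,8.7],
    [2.2,-4.3,2.6,0,0,0,8.7],
    [2.2,-4.3,2.6,0,0,0,8.7],
    [2.2,-4.3,2.6,0,0,0,8.7],
    [0,0,0,0,0,0,8.7]
  ]
}}

```text
time: 4.28
position: [0.3986, -0.2755, 0.1303]
tool_rot: [0.27, 0.666, -0.273, 0.639]
ft_force: [-0.6, 0.9, 0.6]
grip_width: 0.087
```

```bash
python3 - <<'E'
from mv import *
import pickle
o=robot.get_obs(); p,d=optics.camera('wrist'); i=optics.camera_info('wrist'); pk=(o,p.copy(),d,i); pickle.dump(pk,open('w2.pkl','wb'))
P0=[.4484,-.3017,.8129]
uv=np.vstack([proj_fish(flat(P0)[0].apply(corners(b))+flat(P0)[1],i,o) for b in boxes('wide_l')]); lo=uv.min(0)-12; hi=uv.max(0)+12; print(lo,hi)
v=flat(P0); 
for b in boxes('wide_l'):
    u=proj_fish(v[0].apply(corners(b))+v[1],i,o); cv2.polylines(p,[cv2.convexHull(u.astype(np.float32)).astype(int)],True,(255,255,0),1)
cv2.imwrite('pics/w2.png',p)
chain(over(flat(P0),.015,-1))
E
```

```text
[263.23861073 102.40442699] [414.1416006  236.99073793]
t 4.325 pos [ 0.3987 -0.2736  0.1308] q [-0.82  0.5   1.84 -0.03  0.83 -0.02] F [ 0.1  1.  -0.1] w 0.0871
0 turn [-0.029 -0.034  0.018] rows 1 each [-0.0291 -0.0343  0.0178] | shift after turn [11.58  1.37  5.55] rows 3 each [3.859 0.458 1.848]
```

View pics/w2.png

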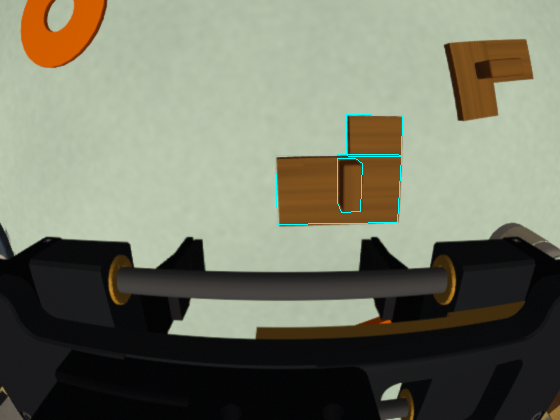

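The wide_l outline lies on the plate, with its bar at (350,185). Now I'll go over it and down.

Request:
{"op": "arm_command", "data": {
  "plan": [
    [0,0.5,2.0,-0.029,-0.034,0.018,6],
    [0,0.4,2.0,0,0,0,6],
    [0,0.4,1.6,0,0,0,6],
    [2,0,0,0,0,0,6],
    [2,0,0,0,0,0,6],
    [2,0,0,0,0,0,6],
    [0,0,0,0,0,0,6]
  ]
}}

```text
time: 5.2
position: [0.4531, -0.2843, 0.0727]
tool_rot: [0.258, 0.66, -0.253, 0.659]
ft_force: [0.4, -0.4, -0.1]
grip_width: 0.0598
```

```bash
python3 - <<'E'
from mv import *
chain(over(flat([.4484,-.3017,.8129]),.015,-1))
E
```

```text
t 5.2 pos [ 0.4531 -0.2843  0.0727] q [-0.77  0.64  1.78  0.01  0.73 -0.04] F [ 0.4 -0.4 -0.1] w 0.0598
0 turn [ 0.019 -0.005 -0.005] rows 1 each [ 0.019  -0.0048 -0.0052] | shift after turn [ 5.77 -1.58  0.86] rows 2 each [ 2.886 -0.791  0.428]
```

Request:
{"op": "arm_command", "data": {
  "plan": [
    [1,-1.2,0.6,0.02,0,0,6],
    [1,-0.4,0.3,0,0,0,6],
    [1.2,0,0,0,0,0,6],
    [0,0,0,0,0,0,6]
  ]
}}

```text
time: 5.7
position: [0.4501, -0.3023, 0.0408]
tool_rot: [0.264, 0.657, -0.26, 0.657]
ft_force: [0.4, -0.5, 0.1]
grip_width: 0.0602
```

```bash
python3 - <<'E'
from mv import *
chain(over(flat([.4484,-.3017,.8129]),.015,-1))
E
```

```text
t 5.7 pos [ 0.4501 -0.3023  0.0408] q [-0.8   0.7   1.78  0.01  0.67 -0.05] F [ 0.4 -0.5  0.1] w 0.0602
0 turn [-0.    -0.002 -0.005] rows 1 each [-0.0003 -0.0016 -0.0053] | shift after turn [ 2.58 -0.07 -0.16] rows 1 each [ 2.58  -0.075 -0.165]
```

Request:
{"op": "arm_command", "data": {
  "plan": [
    [0.9,-0.05,-0.15,0,0,0,6],
    [0.9,0,0,0,0,0,6],
    [0.7,0,0,0,0,0,6],
    [0.2,0,0,0,0,0,6],
    [0,0,0,0,0,0,1],
    [0,0,0,0,0,0,1],
    [0,0,0,0,0,0,1],
    [0,0,0,0,0,0,1],
    [0,0,0,0,0,0,1]
  ],
  "grip_force": 40
}}

```text
time: 6.82
position: [0.4489, -0.3017, 0.0125]
tool_rot: [0.264, 0.656, -0.26, 0.657]
ft_force: [-0.8, -0.9, 0.4]
grip_width: 0.0177
```

```bash
cat > place.py <<'E'
import sys
from mv import *
import mv
TRp=trayp([.6488,.046,-.167])
TGT={'wide_l':(-33,-45.5),'small_l':(-31,66.5),'stepped':(38,3)}
def tt(n,g,dx=0,dy=0,dz=0,s=1):
    """TCP target for piece n: g = TCP in piece frame when held (x,y,z mm)"""
    x,y=TGT[n]; return toolR(TRp[0],s),TRp[0].apply(np.array([x+dx+g[0],y+dy+g[1],dz+g[2]])/1000)+TRp[1]
def grip(pose):
    o=robot.get_obs(); T=R.from_quat(o['tool_rot']); print('tool err',(toolR(pose[0],-1).inv()*T).as_rotvec().round(3)); return (pose[0].inv().apply(o['position']-pose[1])*1000).round(1)
E
python3 - <<'E'
from place import *
print('grip',grip(flat([.4484,-.3017,.8129])))
chain()
E
```

```text
tool err [0.    0.001 0.005]
grip [ 0.4 -0.4 12.5]
t 6.825 pos [ 0.4489 -0.3017  0.0125] q [-0.8   0.75  1.79  0.01  0.61 -0.05] F [-0.8 -0.9  0.4] w 0.0177
```

Request:
{"op": "arm_command", "data": {
  "plan": [
    [0,0,0,0,0,0,1],
    [-1,0,0,0,0,0,1],
    [-3,0,0,0,0,0,1],
    [-4,0,0,0,0,0,1],
    [-4,0,0,0,0,0,1],
    [-4,0,0,0,0,0,1],
    [-2,0,0,0,0,0,1],
    [0,0,0,0,0,0,1]
  ]
}}

```text
time: 7.82
position: [0.4474, -0.3015, 0.2005]
tool_rot: [0.264, 0.657, -0.26, 0.657]
ft_force: [0.5, -0.5, -0.5]
grip_width: 0.016
```

```bash
python3 - <<'E'
from place import *
chain(tt('wide_l',(0,0,12.5),20,0,80,-1),tt('wide_l',(0,0,12.5),20,0,0,-1))
E
```

```text
t 7.825 pos [ 0.4474 -0.3015  0.2005] q [-0.8   0.44  1.67  0.01  1.03 -0.05] F [ 0.5 -0.5 -0.5] w 0.016
0 turn [ 0.962 -0.218  0.397] rows 7 each [ 0.1375 -0.0311  0.0567] | shift after turn [ 10.34   5.11 -33.07] rows 7 each [ 1.477  0.729 -4.724]
1 turn [0. 0. 0.] rows 0 each [0. 0. 0.] | shift after turn [ 8.  0. -0.] rows 2 each [ 4.  0. -0.]
```

Request:
{"op": "arm_command", "data": {
  "plan": [
    [0,0,0,0.1375,-0.031,0.057,1],
    [0,0,0,0.1375,-0.031,0.057,1],
    [0,0,0,0.1375,-0.031,0.057,1],
    [0,0,0,0.1375,-0.031,0.057,1],
    [0,0,0,0.1375,-0.031,0.057,1],
    [0,0,0,0.1375,-0.031,0.057,1],
    [0,0,0,0.1375,-0.031,0.057,1],
    [0,0.5,-4,0,0,0,1],
    [0.5,0.9,-4.8,0,0,0,1],
    [1,0.9,-4.8,0,0,0,1],
    [1,0.9,-4.8,0,0,0,1],
    [0,0,0,0,0,0,1]
  ]
}}

```text
time: 9.32
position: [0.5159, -0.1183, 0.1819]
tool_rot: [0.638, 0.324, -0.437, 0.546]
ft_force: [0.6, 0.3, 0.0]
grip_width: 0.0159
```

```bash
python3 - <<'E'
from place import *
chain(tt('wide_l',(0,0,12.5),20,0,80,-1),tt('wide_l',(0,0,12.5),20,0,0,-1))
E
```

```text
t 9.325 pos [ 0.5159 -0.1183  0.1819] q [-0.53  0.36  2.04  0.42  0.38  0.89] F [0.6 0.3 0. ] w 0.0159
0 turn [-0.044 -0.005  0.01 ] rows 1 each [-0.0442 -0.0052  0.0098] | shift after turn [  7.09   2.53 -13.86] rows 3 each [ 2.364  0.843 -4.621]
1 turn [0. 0. 0.] rows 0 each [0. 0. 0.] | shift after turn [ 8.  0. -0.] rows 2 each [ 4.  0. -0.]
```

Request:
{"op": "arm_command", "data": {
  "plan": [
    [0.5,0.5,-4,-0.044,0,0.01,1],
    [1.5,0.8,-4.5,0,0,0,1],
    [2,0.8,-4,0,0,0,1],
    [1.5,0.2,-1,0,0,0,1],
    [0.5,0,0,0,0,0,1],
    [0,0,0,0,0,0,1]
  ]
}}

```text
time: 10.07
position: [0.5845, 0.0047, 0.1333]
tool_rot: [0.626, 0.33, -0.431, 0.56]
ft_force: [-0.5, -0.2, -1.0]
grip_width: 0.0159
```

```bash
python3 - <<'E'
from place import *
import pickle
o=robot.get_obs()
p,d=optics.camera('wrist'); i=optics.camera_info('wrist'); pickle.dump((o,p.copy(),d,i),open('w3.pkl','wb'))
# held piece prediction + tray
T=R.from_quat(o['tool_rot']); M=T.as_matrix(); s=-1
Rp=R.from_matrix(np.c_[-s*M[:,1],s*M[:,2],-M[:,0]]); pp=o['position']-Rp.apply([0,0,.0125])
for pose,bx,c in [((Rp,pp),boxes('wide_l'),(255,255,0)),(TRp,TRAY+[[-73,73,-95.5,95.5,0,0]],(0,255,0))]:
  for b in bx:
    u=proj_fish(pose[0].apply(corners(b))+pose[1],i,o); cv2.polylines(p,[cv2.convexHull(u.astype(np.float32)).astype(int)],True,c,1)
cv2.imwrite('pics/w3.png',p)
chain(tt('wide_l',(0,0,12.5),20,0,0,-1))
E
```

```text
t 10.125 pos [0.5845 0.0046 0.1336] q [-0.19  0.51  1.95  0.04  0.25  1.52] F [-0.2  0.2 -0.8] w 0.0157
0 turn [-0.005 -0.001  0.006] rows 1 each [-0.0052 -0.0007  0.0059] | shift after turn [ 8.72  0.29 -0.6 ] rows 2 each [ 4.359  0.145 -0.3  ]
```

View pics/w3.png

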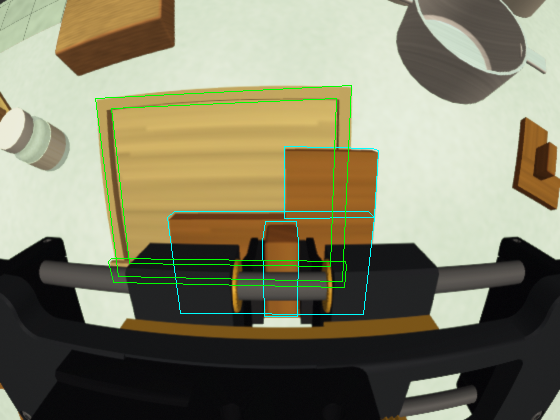

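The wrist view shows wide_l held straight, exactly on its prediction, and the tray outline matches as well. I'll lower it.

Request:
{"op": "arm_command", "data": {
  "plan": [
    [2,0.2,-0.75,-0.005,0,0.006,1],
    [2.5,0.1,0,0,0,0,1],
    [2,0,0,0,0,0,1],
    [1,0,0,0,0,0,1],
    [0,0,0,0,0,0,1]
  ]
}}

```text
time: 10.75
position: [0.6202, 0.0003, 0.0685]
tool_rot: [0.628, 0.325, -0.429, 0.562]
ft_force: [-0.5, -0.1, -1.1]
grip_width: 0.0158
```

```bash
python3 - <<'E'
from place import *
chain(tt('wide_l',(0,0,12.5),20,1.5,0,-1))
E
```

```text
t 10.75 pos [6.202e-01 3.000e-04 6.850e-02] q [-0.18  0.67  1.9   0.02  0.13  1.55] F [-0.5 -0.1 -1.1] w 0.0158
0 turn [-0.008  0.003 -0.004] rows 1 each [-0.0077  0.0033 -0.0043] | shift after turn [ 1.3  -0.22 -0.59] rows 1 each [ 1.296 -0.217 -0.586]
```

Request:
{"op": "arm_command", "data": {
  "plan": [
    [0.3,-0.2,-0.6,-0.008,0.003,-0.004,1],
    [0.4,0,0,0,0,0,1],
    [0.3,0,0,0,0,0,1],
    [0,0,0,0,0,0,1]
  ]
}}

```text
time: 11.25
position: [0.6239, 0.006, 0.0601]
tool_rot: [0.626, 0.328, -0.428, 0.563]
ft_force: [-0.5, -0.1, -0.6]
grip_width: 0.0158
```

```bash
python3 - <<'E'
from place import *
chain(tt('wide_l',(0,0,12.5),20,1.5,0,-1),tt('wide_l',(0,0,12.5),0,1.5,0,-1))
E
```

```text
t 11.25 pos [0.6239 0.006  0.0601] q [-0.17  0.69  1.89  0.01  0.12  1.56] F [-0.5 -0.1 -0.6] w 0.0158
0 turn [ 0.001  0.    -0.002] rows 1 each [ 0.0008  0.0002 -0.0024] | shift after turn [ 0.42 -0.11  0.04] rows 1 each [ 0.417 -0.106  0.039]
1 turn [0. 0. 0.] rows 0 each [0. 0. 0.] | shift after turn [-0. -2.  0.] rows 1 each [-0. -2.  0.]
```

Request:
{"op": "arm_command", "data": {
  "plan": [
    [0.25,0,0,0,0,0,1],
    [0.2,0,0,0,0,0,1],
    [0.1,0,0,0,0,0,1]
  ]
}}

```text
time: 11.62
position: [0.6256, 0.0058, 0.0567]
tool_rot: [0.626, 0.328, -0.427, 0.564]
ft_force: [-5.7, -0.1, 10.0]
grip_width: 0.0158
```

```bash
python3 - <<'E'
from place import *
chain(tt('wide_l',(0,0,12.5),20,1.5,0,-1))
E
```

```text
t 11.625 pos [0.6256 0.0058 0.0567] q [-0.17  0.69  1.89  0.01  0.11  1.56] F [-5.7 -0.1 10. ] w 0.0158
0 turn [ 0.001  0.    -0.004] rows 1 each [ 0.0011  0.0002 -0.0038] | shift after turn [ 0.05 -0.12  0.05] rows 1 each [ 0.046 -0.118  0.049]
```

Request:
{"op": "arm_command", "data": {
  "plan": [
    [0.02,-0.6,0,0,0,0,1],
    [0.02,-0.6,0,0,0,0,1],
    [0.02,-0.5,0,0,0,0,1],
    [0.02,-0.3,0,0,0,0,1]
  ]
}}

```text
time: 12.12
position: [0.6148, 0.0074, 0.0523]
tool_rot: [0.63, 0.321, -0.422, 0.568]
ft_force: [0.5, 1.0, 7.5]
grip_width: 0.0158
```

```bash
python3 - <<'E'
from place import *
chain(tt('wide_l',(0,0,12.5),0,1.5,0,-1))
E
```

```text
t 12.125 pos [0.6148 0.0074 0.0523] q [-0.17  0.7   1.94  0.02  0.05  1.55] F [0.5 1.  7.5] w 0.0158
0 turn [ 0.001  0.    -0.024] rows 1 each [ 0.0006  0.0004 -0.0239] | shift after turn [ 0.1  -0.93  0.03] rows 1 each [ 0.103 -0.934  0.032]
```

Request:
{"op": "arm_command", "data": {
  "plan": [
    [0.03,-0.3,0,0,0,-0.024,1],
    [0.02,-0.3,0,0,0,-0.01,1],
    [0.02,-0.3,0,0,0,0,1],
    [0,0,0,0,0,0,1]
  ]
}}

```text
time: 12.62
position: [0.6104, 0.0082, 0.0498]
tool_rot: [0.625, 0.33, -0.429, 0.563]
ft_force: [-1.5, 0.5, 3.1]
grip_width: 0.0157
```

```bash
python3 - <<'E'
from place import *
chain(tt('wide_l',(0,0,12.5),0,1.5,0,-1))
E
```

```text
t 12.625 pos [0.6104 0.0082 0.0498] q [-0.17  0.7   1.93  0.01  0.08  1.56] F [-1.5  0.5  3.1] w 0.0157
0 turn [0.001 0.001 0.002] rows 1 each [0.0009 0.0005 0.002 ] | shift after turn [ 0.06 -0.43  0.03] rows 1 each [ 0.061 -0.431  0.032]
```

Request:
{"op": "arm_command", "data": {
  "plan": [
    [0.02,-0.3,0.03,0,0,0,1],
    [0.02,-0.3,0,0,0,-0.005,1],
    [0.02,-0.3,0,0,0,0,1],
    [0,0,0,0,0,0,1]
  ]
}}

```text
time: 13.12
position: [0.6066, 0.0084, 0.0478]
tool_rot: [0.626, 0.327, -0.427, 0.564]
ft_force: [-0.8, 0.1, 3.3]
grip_width: 0.0154
```

```bash
python3 - <<'E'
from place import *
chain(tt('wide_l',(0,0,12.5),0,1.5,0,-1))
E
```

```text
t 13.125 pos [0.6066 0.0084 0.0478] q [-0.17  0.7   1.94  0.02  0.06  1.55] F [-0.8  0.1  3.3] w 0.0154
0 turn [ 0.     0.001 -0.004] rows 1 each [ 0.0001  0.0006 -0.0042] | shift after turn [ 0.05  0.   -0.01] rows 1 each [ 0.046  0.001 -0.01 ]
```

Request:
{"op": "arm_command", "data": {
  "plan": [
    [0.02,-0.3,0,0,0,-0.004,1],
    [0.02,-0.3,0,0,0,0,1]
  ]
}}

```text
time: 13.38
position: [0.6065, 0.0083, 0.0478]
tool_rot: [0.628, 0.324, -0.425, 0.565]
ft_force: [2.3, 1.4, 10.3]
grip_width: 0.0155
```

```bash
python3 - <<'E'
from place import *
chain(tt('wide_l',(0,0,12.5),0,1.5,0,-1))
E
```

```text
t 13.375 pos [0.6065 0.0083 0.0478] q [-0.17  0.7   1.95  0.02  0.04  1.55] F [ 2.3  1.4 10.3] w 0.0155
0 turn [-0.001  0.001 -0.013] rows 1 each [-0.0008  0.0008 -0.013 ] | shift after turn [ 0.05  0.01 -0.02] rows 1 each [ 0.054  0.009 -0.018]
```

Stopped on the low wall: no motion, with the force rising. I'll release and back off.

Request:
{"op": "arm_command", "data": {
  "plan": [
    [0,0.02,0,0,0,-0.013,1],
    [0,0,0,0,0,0,4],
    [0,0,0,0,0,0,4],
    [0,0,0,0,0,0,4],
    [-2,0,0,0,0,0,4],
    [-4,0,0,0,0,0,5],
    [-5,0,0,0,0,0,6],
    [-5,0,0,0,0,0,6],
    [0,0,0,0,0,0,6]
  ]
}}

```text
time: 14.5
position: [0.5327, 0.0207, 0.1907]
tool_rot: [0.622, 0.335, -0.435, 0.558]
ft_force: [0.3, -0.2, -0.2]
grip_width: 0.0592
```

```bash
python3 - <<'E'
from place import *
import pickle
o=robot.get_obs()
p,d=optics.camera('wrist'); i=optics.camera_info('wrist'); pickle.dump((o,p.copy(),d,i),open('w4.pkl','wb'))
W=(TRp[0],TRp[0].apply([-.033,-.044,0])+TRp[1])
for pose,bx,c in [(W,boxes('wide_l'),(255,255,0)),(TRp,TRAY+[[-73,73,-95.5,95.5,0,0]],(0,255,0))]:
  for b in bx:
    u=proj_fish(pose[0].apply(corners(b))+pose[1],i,o); cv2.polylines(p,[cv2.convexHull(u.astype(np.float32)).astype(int)],True,c,1)
cv2.imwrite('pics/w4.png',p)
S=[.6289,-.3209,5.721-2*np.pi]
for s in (1,-1): chain(over(flat(S),.17,s),over(flat(S),.013,s))
E
```

```text
t 14.55 pos [0.5325 0.0206 0.189 ] q [-0.17  0.35  2.    0.    0.38  1.56] F [-0.8  0.5  0.2] w 0.0596
0 turn [-2.695  0.563 -0.112] rows 17 each [-0.1585  0.0331 -0.0066] | shift after turn [  1.9  -26.36 -23.76] rows 7 each [ 0.272 -3.766 -3.394]
1 turn [0. 0. 0.] rows 0 each [0. 0. 0.] | shift after turn [15.7  0.   0. ] rows 3 each [5.233 0.    0.   ]
t 14.55 pos [0.5325 0.0206 0.189 ] q [-0.17  0.35  2.    0.    0.38  1.56] F [-0.8  0.5  0.2] w 0.0596
0 turn [ 0.389 -0.081 -0.406] rows 4 each [ 0.0972 -0.0201 -0.1016] | shift after turn [ 1.9  26.36 23.76] rows 7 each [0.272 3.766 3.394]
1 turn [0. 0. 0.] rows 0 each [0. 0. 0.] | shift after turn [15.7  0.   0. ] rows 3 each [5.233 0.    0.   ]
```

View pics/w4.png

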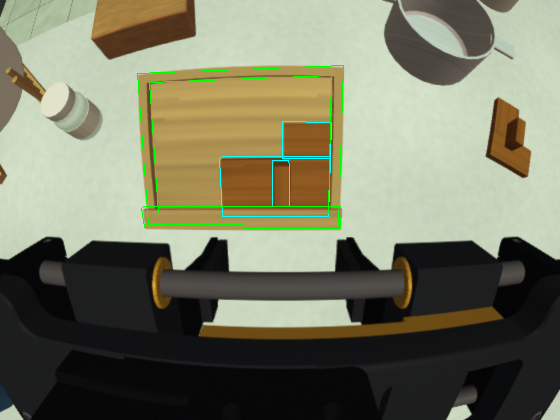

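wide_l lies flat on its predicted outline, under the lip, with its corner at (220,157). small_l comes next. I'll grip it about 20 mm up so the gripper body clears the pot rim.

Request:
{"op": "arm_command", "data": {
  "plan": [
    [-0.5,0,0,0.097,-0.02,-0.102,6],
    [0,0,0,0.097,-0.02,-0.102,6],
    [0,0,0,0.097,-0.02,-0.102,6],
    [0,0,0,0.097,-0.02,-0.102,6],
    [0,3.8,3.4,0,0,0,6],
    [0,3.8,3.4,0,0,0,6],
    [0,3.8,3.4,0,0,0,6],
    [0,3.8,3.4,0,0,0,6],
    [0,3.8,3.4,0,0,0,6],
    [0,3.8,3.4,0,0,0,6],
    [0,0,0,0,0,0,6]
  ]
}}

```text
time: 15.92
position: [0.6061, -0.281, 0.1557]
tool_rot: [-0.606, -0.355, 0.635, -0.321]
ft_force: [-0.2, 0.2, 0.5]
grip_width: 0.0601
```

```bash
python3 - <<'E'
from place import *
import pickle
S=[.6289,-.3209,5.721-2*np.pi]
o=robot.get_obs(); p,d=optics.camera('wrist'); i=optics.camera_info('wrist'); pk=(o,p,d,i); pickle.dump(pk,open('w5.pkl','wb'))
uv=np.vstack([proj_fish(flat(S)[0].apply(corners(b))+flat(S)[1],i,o) for b in boxes('small_l')]); lo=(uv.min(0)-12).astype(int); hi=(uv.max(0)+12).astype(int); print(lo,hi)
hi[1]=min(hi[1],232)
for t in (70,90): print(fitw(pk,boxes('small_l'),flat,S,(*np.maximum(lo,0),*hi),t))
i=optics.camera_info('top')
chain(over(flat(S),.1,-1),over(flat(S),.02,-1))
E
```

```text
[258  71] [361 199]
(array([ 0.6288639 , -0.32192971, -0.55381135]), 436.4557800292969, np.float64(213.640625))
(array([ 0.62897847, -0.32213322, -0.5484935 ]), 608.6338500976562, np.float64(363.49652099609375))
t 15.975 pos [ 0.605  -0.2784  0.1552] q [-0.59  0.68  1.33 -0.01  1.2   1.56] F [-0.3  0.8 -0.5] w 0.0602
0 turn [-0.009  0.012  0.065] rows 1 each [-0.009   0.0119  0.0652] | shift after turn [5.52 4.29 2.33] rows 2 each [2.762 2.145 1.163]
1 turn [0. 0. 0.] rows 0 each [0. 0. 0.] | shift after turn [8. 0. 0.] rows 2 each [4. 0. 0.]
```

Top and wrist agree to about 1 mm. I'll use [0.629, -0.3215, -0.556].

Request:
{"op": "arm_command", "data": {
  "plan": [
    [0,2.1,1.2,-0.009,0.012,0.065,6],
    [0,1.8,1,0,0,0,6],
    [2,0.3,0.1,0,0,0,6],
    [2,0,0,0,0,0,6],
    [0,0,0,0,0,0,6]
  ]
}}

```text
time: 16.6
position: [0.6232, -0.3098, 0.1012]
tool_rot: [-0.616, -0.351, 0.62, -0.336]
ft_force: [-0.3, 0.8, 0.2]
grip_width: 0.06
```

```bash
python3 - <<'E'
from place import *
S=[.629,-.3215,-.556]
chain(over(flat(S),.06,-1),over(flat(S),.02,-1))
E
```

```text
t 16.6 pos [ 0.6232 -0.3098  0.1012] q [-0.62  0.77  1.32  0.    1.08  1.5 ] F [-0.3  0.8  0.2] w 0.06
0 turn [-0.001 -0.004  0.022] rows 1 each [-0.0005 -0.0043  0.0215] | shift after turn [4.12 1.11 0.69] rows 1 each [4.118 1.113 0.691]
1 turn [0. 0. 0.] rows 0 each [0. 0. 0.] | shift after turn [4. 0. 0.] rows 1 each [4. 0. 0.]
```

Request:
{"op": "arm_command", "data": {
  "plan": [
    [0,1,0.6,0,0,0.022,6],
    [2,0.2,0.1,0,0,0,6],
    [2,0,0,0,0,0,6],
    [0,0,0,0,0,0,6]
  ]
}}

```text
time: 17.1
position: [0.6297, -0.3206, 0.0575]
tool_rot: [0.619, 0.345, -0.616, 0.343]
ft_force: [-0.9, 0.5, 0.2]
grip_width: 0.0603
```

```bash
python3 - <<'E'
from place import *
S=[.629,-.3215,-.556]
chain(over(flat(S),.02,-1))
E
```

```text
t 17.1 pos [ 0.6297 -0.3206  0.0575] q [-0.63  0.83  1.32  0.01  0.99  1.49] F [-0.9  0.5  0.2] w 0.0603
0 turn [ 0.001 -0.005  0.   ] rows 1 each [ 0.0009 -0.0047  0.0003] | shift after turn [ 3.75 -0.01  0.12] rows 1 each [ 3.751 -0.014  0.118]
```

Request:
{"op": "arm_command", "data": {
  "plan": [
    [1.2,0,0.1,0,0,0,6],
    [1.2,0,0,0,0,0,6],
    [0.9,0,0,0,0,0,6],
    [0.1,0,0,0,0,0,4],
    [0,0,0,0,0,0,1],
    [0,0,0,0,0,0,1],
    [0,0,0,0,0,0,1],
    [0,0,0,0,0,0,1],
    [0,0,0,0,0,0,1]
  ]
}}

```text
time: 18.23
position: [0.6304, -0.3222, 0.0228]
tool_rot: [0.62, 0.344, -0.616, 0.344]
ft_force: [-0.3, -0.2, -1.6]
grip_width: 0.0159
```

```bash
python3 - <<'E'
from place import *
S=[.629,-.3215,-.556]
print(grip(flat(S)))
E
```

```text
tool err [-0.001  0.004  0.003]
[ 1.6  0.2 22.8]
```

Request:
{"op": "arm_command", "data": {
  "plan": [
    [0,0,0,0,0,0,1],
    [-1,0,0,0,0,0,1],
    [-3,0,0,0,0,0,1],
    [-4,0,0,0,0,0,1],
    [-4,0,0,0,0,0,1],
    [-4,0,0,0,0,0,1],
    [0,0,0,0,0,0,1]
  ]
}}

```text
time: 19.1
position: [0.6296, -0.3225, 0.1897]
tool_rot: [0.62, 0.344, -0.616, 0.344]
ft_force: [0.4, 0.4, -1.7]
grip_width: 0.0155
```

```bash
python3 - <<'E'
from place import *
chain(tt('small_l',(0,0,20),22,-1,100,-1),tt('small_l',(0,0,20),22,-1,0,-1))
E
```

```text
t 19.1 pos [ 0.6296 -0.3225  0.1897] q [-0.63  0.67  1.24  0.01  1.23  1.49] F [ 0.4  0.4 -1.7] w 0.0155
0 turn [-0.383  0.081  0.427] rows 4 each [-0.0957  0.0202  0.1067] | shift after turn [ -1.13 -10.64 -43.2 ] rows 9 each [-0.125 -1.182 -4.8  ]
1 turn [0. 0. 0.] rows 0 each [0. 0. 0.] | shift after turn [10. -0.  0.] rows 2 each [ 5. -0.  0.]
```

Request:
{"op": "arm_command", "data": {
  "plan": [
    [0,0,0,-0.096,0.02,0.107,1],
    [0,0,0,-0.096,0.02,0.107,1],
    [0,0,0,-0.096,0.02,0.107,1],
    [0,0,0,-0.096,0.02,0.107,1],
    [0,-1.2,-4.8,0,0,0,1],
    [0,-1.2,-4.8,0,0,0,1],
    [0,-1.2,-4.8,0,0,0,1],
    [0,-1.2,-4.8,0,0,0,1],
    [0,-1.2,-4.8,0,0,0,1],
    [0,-1.2,-4.8,0,0,0,1],
    [0,-1.2,-4.8,0,0,0,1],
    [0,0,0,0,0,0,1]
  ]
}}

```text
time: 20.6
position: [0.5945, 0.0337, 0.1392]
tool_rot: [0.622, 0.335, -0.429, 0.562]
ft_force: [-0.5, -0.7, -1.8]
grip_width: 0.0157
```

```bash
python3 - <<'E'
from place import *
g=(1.6,0,22.8)
chain(tt('small_l',g,22,-1,80,-1),tt('small_l',g,22,-1,0,-1))
E
```

```text
t 20.6 pos [0.5945 0.0337 0.1392] q [-0.12  0.51  1.91 -0.05  0.3   1.65] F [-0.5 -0.7 -1.8] w 0.0157
0 turn [ 0.008 -0.003  0.012] rows 1 each [ 0.0079 -0.0034  0.012 ] | shift after turn [-0.02  0.16 -8.66] rows 2 each [-0.01   0.078 -4.332]
1 turn [0. 0. 0.] rows 0 each [0. 0. 0.] | shift after turn [ 8. -0.  0.] rows 2 each [ 4. -0.  0.]
```

Request:
{"op": "arm_command", "data": {
  "plan": [
    [0,0.1,-4.3,0.008,-0.003,0.012,1],
    [0,0,-3.5,0,0,0,1],
    [1.5,0,-0.8,0,0,0,1],
    [2,0,0,0,0,0,1],
    [1,0,0,0,0,0,1],
    [0,0,0,0,0,0,1]
  ]
}}

```text
time: 21.35
position: [0.6281, 0.1128, 0.0947]
tool_rot: [0.626, 0.329, -0.431, 0.561]
ft_force: [0.2, -0.4, -1.2]
grip_width: 0.0156
```

```bash
python3 - <<'E'
from place import *
g=(1.6,0,22.8)
import pickle
o=robot.get_obs()
p,d=optics.camera('wrist'); i=optics.camera_info('wrist'); pickle.dump((o,p.copy(),d,i),open('w6.pkl','wb'))
M=R.from_quat(o['tool_rot']).as_matrix(); s=-1
Rp=R.from_matrix(np.c_[-s*M[:,1],s*M[:,2],-M[:,0]]); pp=o['position']-Rp.apply(np.array(g)/1000)
W=(TRp[0],TRp[0].apply([-.033,-.044,0])+TRp[1])
for pose,bx,c in [((Rp,pp),boxes('small_l'),(255,255,0)),(W,boxes('wide_l'),(255,0,255)),(TRp,TRAY+[[-73,73,-95.5,95.5,0,0]],(0,255,0))]:
  for b in bx:
    u=proj_fish(pose[0].apply(corners(b))+pose[1],i,o); cv2.polylines(p,[cv2.convexHull(u.astype(np.float32)).astype(int)],True,c,1)
cv2.imwrite('pics/w6.png',p)
chain(tt('small_l',g,22,-1,0,-1))
E
```

```text
t 21.4 pos [0.6281 0.1129 0.0951] q [ 0.05  0.63  1.82 -0.34  0.28  2.1 ] F [ 0.7  1.1 -0.9] w 0.0153
0 turn [-0.004  0.003  0.005] rows 1 each [-0.0044  0.003   0.0047] | shift after turn [ 3.14  0.21 -0.3 ] rows 1 each [ 3.143  0.212 -0.298]
```

View pics/w6.png

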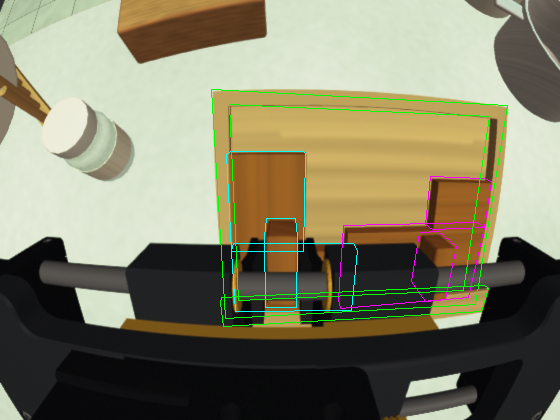

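small_l is held as predicted, and tray and wide_l agree with their outlines. I'll lower it.

Request:
{"op": "arm_command", "data": {
  "plan": [
    [0.5,0.2,-0.3,-0.004,0.003,0.005,1],
    [0.9,0,0,0,0,0,1],
    [0.6,0,0,0,0,0,1],
    [0,0,0,0,0,0,1]
  ]
}}

```text
time: 21.9
position: [0.6398, 0.1135, 0.0781]
tool_rot: [0.627, 0.328, -0.428, 0.563]
ft_force: [-0.3, 0.2, -0.1]
grip_width: 0.0155
```

```bash
python3 - <<'E'
from place import *
chain(tt('small_l',(1.6,0,22.8),22,-1,0,-1))
E
```

```text
t 21.9 pos [0.6398 0.1135 0.0781] q [ 0.05  0.67  1.81 -0.37  0.25  2.13] F [-0.3  0.2 -0.1] w 0.0155
0 turn [-0.001 -0.    -0.002] rows 1 each [-0.0012 -0.0002 -0.0024] | shift after turn [ 1.11 -0.1  -0.04] rows 1 each [ 1.111 -0.105 -0.042]
```

Request:
{"op": "arm_command", "data": {
  "plan": [
    [0.5,0,-0.04,0,0,0,1],
    [0.4,0,0,0,0,0,1],
    [0.25,0,0,0,0,0,1],
    [0.15,0,0,0,0,0,1]
  ]
}}

```text
time: 22.4
position: [0.6445, 0.1132, 0.0684]
tool_rot: [0.627, 0.328, -0.427, 0.563]
ft_force: [-9.6, 1.0, 13.9]
grip_width: 0.0159
```

```bash
python3 - <<'E'
from place import *
chain(tt('small_l',(1.6,0,22.8),22,-1,0,-1))
E
```

```text
t 22.4 pos [0.6445 0.1132 0.0684] q [ 0.05  0.69  1.8  -0.4   0.23  2.15] F [-9.6  1.  13.9] w 0.0159
0 turn [-0.001  0.    -0.004] rows 1 each [-0.0006  0.0002 -0.0037] | shift after turn [ 0.04 -0.12  0.01] rows 1 each [ 0.036 -0.122  0.005]
```

Request:
{"op": "arm_command", "data": {
  "plan": [
    [0,-0.5,0,0,0,-0.004,1],
    [0.02,-0.5,0,0,0,-0.004,1],
    [0.02,-0.5,0,0,0,-0.004,1],
    [0.02,-0.3,0,0,0,-0.004,1]
  ]
}}

```text
time: 22.9
position: [0.6306, 0.1166, 0.0618]
tool_rot: [0.626, 0.331, -0.43, 0.561]
ft_force: [0.1, -0.7, 3.0]
grip_width: 0.0158
```

```bash
python3 - <<'E'
from place import *
chain(tt('small_l',(1.6,0,22.8),0,-1,0,-1))
E
```

```text
t 22.9 pos [0.6306 0.1166 0.0618] q [ 0.05  0.7   1.83 -0.43  0.21  2.19] F [ 0.1 -0.7  3. ] w 0.0158
0 turn [-0.001 -0.002  0.006] rows 1 each [-0.0007 -0.0024  0.0065] | shift after turn [ 0.04 -0.74  0.1 ] rows 1 each [ 0.044 -0.745  0.104]
```

Request:
{"op": "arm_command", "data": {
  "plan": [
    [0.02,-0.3,0.1,0,0,0.006,1],
    [0.02,-0.3,0.02,0,0,0,1],
    [0.02,-0.3,0,0,0,0,1],
    [0,0,0,0,0,0,1]
  ]
}}

```text
time: 23.4
position: [0.6253, 0.1172, 0.0593]
tool_rot: [0.628, 0.328, -0.425, 0.563]
ft_force: [0.1, 0.9, 2.0]
grip_width: 0.0158
```

```bash
python3 - <<'E'
from place import *
chain(tt('small_l',(1.6,0,22.8),0,-1,0,-1))
E
```

```text
t 23.4 pos [0.6253 0.1172 0.0593] q [ 0.05  0.7   1.85 -0.51  0.18  2.28] F [0.1 0.9 2. ] w 0.0158
0 turn [-0.    -0.005 -0.006] rows 1 each [-0.0005 -0.0047 -0.006 ] | shift after turn [ 0.04 -0.16  0.08] rows 1 each [ 0.041 -0.158  0.079]
```

Request:
{"op": "arm_command", "data": {
  "plan": [
    [0.02,-0.25,0.08,0,-0.005,-0.006,1],
    [0.02,-0.25,0.03,0,0,0,1],
    [0.02,-0.25,0,0,0,0,1],
    [0,0,0,0,0,0,1]
  ]
}}

```text
time: 23.9
position: [0.623, 0.1173, 0.0583]
tool_rot: [0.628, 0.326, -0.425, 0.564]
ft_force: [-0.5, 0.9, 1.7]
grip_width: 0.0157
```

```bash
python3 - <<'E'
from place import *
chain(tt('small_l',(1.6,0,22.8),0,-1,0,-1))
E
```

```text
t 23.9 pos [0.623  0.1173 0.0583] q [ 0.06  0.7   1.86 -0.56  0.18  2.33] F [-0.5  0.9  1.7] w 0.0157
0 turn [-0.001 -0.002 -0.009] rows 1 each [-0.0011 -0.0021 -0.0088] | shift after turn [0.05 0.09 0.06] rows 1 each [0.048 0.089 0.055]
```

Request:
{"op": "arm_command", "data": {
  "plan": [
    [0.02,-0.3,0.05,0,0,-0.009,1],
    [0.02,-0.3,0,0,0,0,1]
  ]
}}

```text
time: 24.15
position: [0.623, 0.1175, 0.0583]
tool_rot: [0.629, 0.327, -0.424, 0.563]
ft_force: [2.6, -4.8, 7.3]
grip_width: 0.0155
```

```bash
python3 - <<'E'
from place import *
chain(tt('small_l',(1.6,0,22.8),0,-1,0,-1))
E
```

```text
t 24.15 pos [0.623  0.1175 0.0583] q [ 0.05  0.7   1.86 -0.56  0.17  2.32] F [ 2.6 -4.8  7.3] w 0.0155
0 turn [-0.001 -0.005 -0.009] rows 1 each [-0.001  -0.0049 -0.0095] | shift after turn [0.05 0.1  0.07] rows 1 each [0.051 0.096 0.074]
```

Request:
{"op": "arm_command", "data": {
  "plan": [
    [0,0.03,0.03,0,0,-0.009,1],
    [0,0,0,0,0,0,3.5],
    [0,0,0,0,0,0,3.5],
    [0,0,0,0,0,0,3.5],
    [-2,0,0,0,0,0,3.5],
    [-4,0,0,0,0,0,5],
    [-5,0,0,0,0,0,6],
    [-4,0,0,0,0,0,6],
    [0,0,0,0,0,0,6]
  ]
}}

```text
time: 25.28
position: [0.5545, 0.1269, 0.1928]
tool_rot: [0.624, 0.334, -0.433, 0.559]
ft_force: [0.1, -0.3, -0.0]
grip_width: 0.0588
```

```bash
python3 - <<'E'
from place import *
import pickle
o=robot.get_obs()
p,d=optics.camera('wrist'); i=optics.camera_info('wrist'); pickle.dump((o,p.copy(),d,i),open('w7.pkl','wb'))
W=(TRp[0],TRp[0].apply([-.033,-.044,0])+TRp[1])
S=(TRp[0],TRp[0].apply([-.031,.066,0])+TRp[1])
for pose,bx,c in [(W,boxes('wide_l'),(255,255,0)),(S,boxes('small_l'),(255,0,255)),(TRp,TRAY+[[-73,73,-95.5,95.5,0,0]],(0,255,0))]:
  for b in bx:
    u=proj_fish(pose[0].apply(corners(b))+pose[1],i,o); cv2.polylines(p,[cv2.convexHull(u.astype(np.float32)).astype(int)],True,c,1)
cv2.imwrite('pics/w7.png',p)
S=[.463,.337,.028]
for s in (1,-1): chain(over(flat(S),.16,s),over(flat(S),.013,s))
E
```

```text
t 25.325 pos [0.5543 0.1266 0.1913] q [ 0.08  0.4   1.91 -0.24  0.44  2.02] F [-0.7 -1.3 -0.5] w 0.0593
0 turn [ 2.885 -0.613 -0.06 ] rows 18 each [ 0.1603 -0.0341 -0.0033] | shift after turn [ 3.13  8.53 21.29] rows 5 each [0.626 1.707 4.257]
1 turn [0. 0. 0.] rows 0 each [0. 0. 0.] | shift after turn [14.7  0.  -0. ] rows 3 each [ 4.9  0.  -0. ]
t 25.325 pos [0.5543 0.1266 0.1913] q [ 0.08  0.4   1.91 -0.24  0.44  2.02] F [-0.7 -1.3 -0.5] w 0.0593
0 turn [-0.193  0.041 -0.417] rows 3 each [-0.0643  0.0136 -0.1392] | shift after turn [  3.13  -8.53 -21.29] rows 5 each [ 0.626 -1.707 -4.257]
1 turn [0. 0. 0.] rows 0 each [0. 0. 0.] | shift after turn [14.7  0.   0. ] rows 3 each [4.9 0.  0. ]
```

View pics/w7.png

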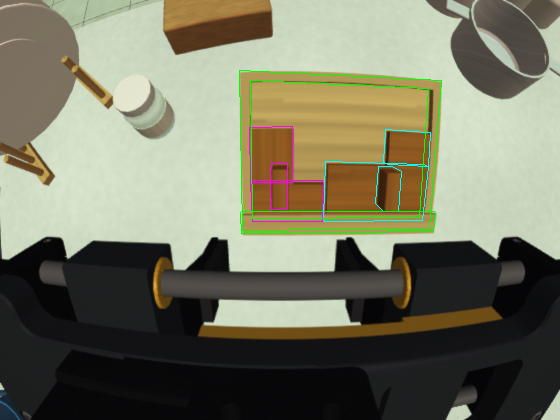

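Both L's lie flat on their predicted outlines under the lip. Now stepped.

Request:
{"op": "arm_command", "data": {
  "plan": [
    [-0.5,0,0,-0.064,0.014,-0.139,6],
    [0,0,0,-0.064,0.014,-0.139,6],
    [0,0,0,-0.064,0.014,-0.139,6],
    [0,-1.7,-4.2,0,0,0,6],
    [0,-1.7,-4.2,0,0,0,6],
    [0,-1.7,-4.2,0,0,0,6],
    [0,-1.7,-4.2,0,0,0,6],
    [0,-0.8,-2.5,0,0,0,6],
    [0,0,0,0,0,0,6]
  ]
}}

```text
time: 26.45
position: [0.4656, 0.3186, 0.1794]
tool_rot: [0.482, 0.515, -0.505, 0.498]
ft_force: [0.2, -0.8, 0.3]
grip_width: 0.0599
```

```bash
python3 - <<'E'
from place import *
import pickle
S=[.463,.337,.028]
o=robot.get_obs(); p,d=optics.camera('wrist'); i=optics.camera_info('wrist'); pk=(o,p,d,i); pickle.dump(pk,open('w8.pkl','wb'))
uv=np.vstack([proj_fish(flat(S)[0].apply(corners(b))+flat(S)[1],i,o) for b in boxes('stepped')]); lo=(uv.min(0)-12).astype(int); hi=(uv.max(0)+12).astype(int); print(lo,hi)
hi[1]=min(hi[1],232)
for t in (70,90): print(fitw(pk,boxes('stepped'),flat,S,(*np.maximum(lo,0),*hi),t))
chain(over(flat(S),.1,-1),over(flat(S),.013,-1))
E
```

```text
[164 138] [367 251]
(array([0.46364845, 0.3362265 , 0.02778318]), 264.0220642089844, np.float64(131.161376953125))
(array([0.46380245, 0.33637639, 0.02953311]), 440.9775695800781, np.float64(260.0594787597656))
t 26.5 pos [0.4658 0.3176 0.1792] q [0.39 0.51 1.6  0.01 1.06 1.93] F [-0.2  0.1  0.2] w 0.0604
0 turn [-0.002  0.005  0.041] rows 1 each [-0.0024  0.0055  0.0409] | shift after turn [ 7.92 -0.23 -1.95] rows 2 each [ 3.962 -0.114 -0.974]
1 turn [0. 0. 0.] rows 0 each [0. 0. 0.] | shift after turn [8.7 0.  0. ] rows 2 each [4.35 0.   0.  ]
```

Request:
{"op": "arm_command", "data": {
  "plan": [
    [0,-0.1,-1.0,0,0.005,0.041,6],
    [1.5,-0.1,-0.8,0,0,0,6],
    [3,0,-0.1,0,0,0,6],
    [3,0,0,0,0,0,6],
    [2.5,0,0,0,0,0,6],
    [0,0,0,0,0,0,6]
  ]
}}

```text
time: 27.25
position: [0.4661, 0.3301, 0.0692]
tool_rot: [0.492, 0.504, -0.499, 0.505]
ft_force: [0.7, 0.3, -0.1]
grip_width: 0.0601
```

```bash
python3 - <<'E'
from place import *
S=[.4635,.3365,.0285]
chain(over(flat(S),.014,-1))
E
```

```text
t 27.25 pos [0.4661 0.3301 0.0692] q [ 0.42  0.68  1.68 -0.01  0.79  1.98] F [ 0.7  0.3 -0.1] w 0.0601
0 turn [-0.011  0.007  0.006] rows 1 each [-0.0107  0.0066  0.0063] | shift after turn [ 5.52 -0.24 -0.64] rows 2 each [ 2.758 -0.12  -0.321]
```

Request:
{"op": "arm_command", "data": {
  "plan": [
    [0.5,-0.2,-0.6,-0.011,0.007,0.006,6],
    [1.2,0,0,0,0,0,6],
    [0.8,0,0,0,0,0,6],
    [0,0,0,0,0,0,6]
  ]
}}

```text
time: 27.75
position: [0.4657, 0.3364, 0.0438]
tool_rot: [0.494, 0.507, -0.492, 0.507]
ft_force: [-0.1, -0.4, 0.0]
grip_width: 0.06
```

```bash
python3 - <<'E'
from place import *
S=[.4635,.3365,.0285]
chain(over(flat(S),.014,-1))
E
```

```text
t 27.75 pos [0.4657 0.3364 0.0438] q [0.43 0.72 1.69 0.   0.73 1.97] F [-0.1 -0.4  0. ] w 0.06
0 turn [-0.    -0.002 -0.003] rows 1 each [-0.0001 -0.0019 -0.0028] | shift after turn [ 2.98 -0.22 -0.01] rows 1 each [ 2.975 -0.221 -0.015]
```

Request:
{"op": "arm_command", "data": {
  "plan": [
    [1,-0.22,0,0,0,0,6],
    [1,0,0,0,0,0,6],
    [0.7,0,0,0,0,0,6],
    [0.1,0,0,0,0,0,6],
    [0,0,0,0,0,0,1],
    [0,0,0,0,0,0,1],
    [0,0,0,0,0,0,1],
    [0,0,0,0,0,0,1],
    [0,0,0,0,0,0,1],
    [0,0,0,0,0,0,1]
  ],
  "grip_force": 45
}}

```text
time: 29.0
position: [0.4644, 0.3369, 0.015]
tool_rot: [0.495, 0.507, -0.491, 0.508]
ft_force: [-0.5, 0.2, -0.1]
grip_width: 0.0157
```

```bash
python3 - <<'E'
from place import *
S=[.4635,.3365,.0285]
print(grip(flat(S)))
E
```

```text
tool err [-0.     0.003  0.005]
[ 0.9  0.4 15. ]
```

Request:
{"op": "arm_command", "data": {
  "plan": [
    [-1,0,0,0,0,0,1],
    [-3,0,0,0,0,0,1],
    [-4,0,0,0,0,0,1],
    [-4,0,0,0,0,0,1],
    [-4,0,0,0,0,0,1],
    [-2,0,0,0,0,0,1],
    [0,0,0,0,0,0,1]
  ]
}}

```text
time: 29.88
position: [0.4621, 0.3358, 0.2023]
tool_rot: [0.494, 0.507, -0.491, 0.507]
ft_force: [0.3, 0.1, -1.7]
grip_width: 0.016
```

```bash
python3 - <<'E'
from place import *
g=(0,0,13)
chain(tt('stepped',g,0,0,90,-1),tt('stepped',g,0,0,0,-1))
E
```

```text
t 29.875 pos [0.4621 0.3358 0.2023] q [0.43 0.48 1.59 0.   1.06 1.97] F [ 0.3  0.1 -1.7] w 0.016
0 turn [ 0.192 -0.045  0.432] rows 3 each [ 0.064  -0.0151  0.1439] | shift after turn [13.32 18.42 25.17] rows 7 each [1.903 2.631 3.596]
1 turn [0. 0. 0.] rows 0 each [0. 0. 0.] | shift after turn [9. 0. 0.] rows 2 each [4.5 0.  0. ]
```

Request:
{"op": "arm_command", "data": {
  "plan": [
    [0,0,0,0.064,-0.015,0.144,1],
    [0,0,0,0.064,-0.015,0.144,1],
    [0,0,0,0.064,-0.015,0.144,1],
    [0.5,2.6,3.7,0,0,0,1],
    [1,2.6,3.7,0,0,0,1],
    [1,2.6,3.7,0,0,0,1],
    [1,2.6,3.7,0,0,0,1],
    [1,2.6,3.7,0,0,0,1],
    [1,2.6,3.5,0,0,0,1],
    [0,0,0,0,0,0,1]
  ]
}}

```text
time: 31.12
position: [0.5826, 0.0836, 0.2033]
tool_rot: [0.614, 0.341, -0.44, 0.56]
ft_force: [0.1, -0.3, -1.6]
grip_width: 0.0156
```

```bash
python3 - <<'E'
from place import *
g=(.9,0,15)
chain(tt('stepped',g,0,0,70,-1),tt('stepped',g,0,0,0,-1))
E
```

```text
t 31.125 pos [0.5826 0.0836 0.2033] q [-0.01  0.4   1.84 -0.14  0.52  1.82] F [ 0.1 -0.3 -1.6] w 0.0156
0 turn [0.013 0.009 0.039] rows 1 each [0.0131 0.009  0.0388] | shift after turn [8.42 3.89 2.31] rows 2 each [4.209 1.945 1.156]
1 turn [0. 0. 0.] rows 0 each [0. 0. 0.] | shift after turn [ 7.  0. -0.] rows 2 each [ 3.5  0.  -0. ]
```

Request:
{"op": "arm_command", "data": {
  "plan": [
    [0,1.9,1.2,0.013,0.009,0.039,1],
    [1,1.6,1,0,0,0,1],
    [2.5,0.4,0.1,0,0,0,1],
    [2.5,0,0,0,0,0,1],
    [1,0,0,0,0,0,1],
    [0,0,0,0,0,0,1]
  ]
}}

```text
time: 31.88
position: [0.6345, 0.0541, 0.1464]
tool_rot: [0.622, 0.336, -0.433, 0.559]
ft_force: [0.9, 0.1, -1.2]
grip_width: 0.016
```

```bash
python3 - <<'E'
from place import *
g=(.9,0,15)
import pickle
o=robot.get_obs()
p,d=optics.camera('wrist'); i=optics.camera_info('wrist'); pickle.dump((o,p.copy(),d,i),open('w9.pkl','wb'))
M=R.from_quat(o['tool_rot']).as_matrix(); s=-1
Rp=R.from_matrix(np.c_[-s*M[:,1],s*M[:,2],-M[:,0]]); pp=o['position']-Rp.apply(np.array(g)/1000)
for pose,bx,c in [((Rp,pp),boxes('stepped'),(255,255,0)),(TRp,TRAY+[[-73,73,-95.5,95.5,0,0]],(0,255,0))]:
  for b in bx:
    u=proj_fish(pose[0].apply(corners(b))+pose[1],i,o); cv2.polylines(p,[cv2.convexHull(u.astype(np.float32)).astype(int)],True,c,1)
cv2.imwrite('pics/w9.png',p)
chain(tt('stepped',g,0,0,0,-1))
E
```

```text
t 31.925 pos [0.6345 0.0541 0.1469] q [-0.07  0.54  1.8  -0.1   0.39  1.75] F [-1.1 -0.4 -2. ] w 0.0154
0 turn [ 0.002 -0.001  0.019] rows 1 each [ 0.0023 -0.0006  0.0188] | shift after turn [7.94 1.19 0.26] rows 2 each [3.968 0.595 0.13 ]
```

View pics/w9.png

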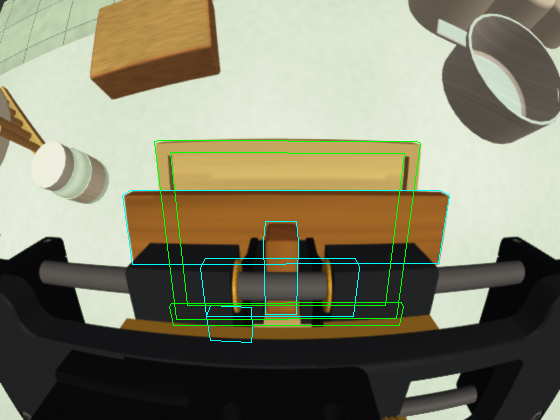

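stepped is held as predicted. I'll aim for the middle of the slack, 2.5 mm below the upper wall, and stop above the plates to check.

Request:
{"op": "arm_command", "data": {
  "plan": [
    [0.5,0.9,0.26,0.002,0,0.019,1],
    [1.8,0.1,0,0,0,0,1],
    [1.8,0,0,0,0,0,1],
    [0.9,0,0,0,0,0,1],
    [0,0,0,0,0,0,1]
  ]
}}

```text
time: 32.55
position: [0.6664, 0.0464, 0.1042]
tool_rot: [0.627, 0.328, -0.427, 0.563]
ft_force: [-0.6, -0.6, -1.6]
grip_width: 0.0157
```

```bash
python3 - <<'E'
from place import *
chain(tt('stepped',(.9,0,15),-2.5,0,0,-1))
E
```

```text
t 32.55 pos [0.6664 0.0464 0.1042] q [-0.08  0.64  1.76 -0.12  0.31  1.76] F [-0.6 -0.6 -1.6] w 0.0157
0 turn [ 0.    -0.001 -0.004] rows 1 each [ 0.0005 -0.0011 -0.0037] | shift after turn [ 2.68 -0.22  0.03] rows 1 each [ 2.685 -0.217  0.034]
```

Request:
{"op": "arm_command", "data": {
  "plan": [
    [0.3,-0.22,0.03,0,0,-0.004,1],
    [0.5,0,0,0,0,0,1],
    [0.2,0,0,0,0,0,1],
    [0,0,0,0,0,0,1]
  ]
}}

```text
time: 33.05
position: [0.6687, 0.0458, 0.0941]
tool_rot: [0.626, 0.329, -0.428, 0.563]
ft_force: [-0.5, -1.6, -2.0]
grip_width: 0.0156
```

```bash
python3 - <<'E'
from place import *
chain(tt('stepped',(.9,0,15),-2.5,0,0,-1))
E
```

```text
t 33.05 pos [0.6687 0.0458 0.0941] q [-0.08  0.66  1.76 -0.12  0.29  1.76] F [-0.5 -1.6 -2. ] w 0.0156
0 turn [ 0.001 -0.001 -0.   ] rows 1 each [ 0.0005 -0.0011 -0.    ] | shift after turn [ 1.67 -0.    0.01] rows 1 each [ 1.666 -0.002  0.008]
```

Request:
{"op": "arm_command", "data": {
  "plan": [
    [0.35,0,0.01,0,0,0,1],
    [0.4,-0.02,0,0,0,0,1],
    [0.3,-0.02,0,0,0,0,1]
  ]
}}

```text
time: 33.42
position: [0.6732, 0.045, 0.0845]
tool_rot: [0.626, 0.329, -0.427, 0.563]
ft_force: [0.3, 0.2, -2.8]
grip_width: 0.0157
```

```bash
python3 - <<'E'
from place import *
chain(tt('stepped',(.9,0,15),-2.5,0,0,-1))
E
```

```text
t 33.425 pos [0.6732 0.045  0.0845] q [-0.08  0.68  1.75 -0.13  0.28  1.77] F [ 0.3  0.2 -2.8] w 0.0157
0 turn [ 0.001 -0.001 -0.001] rows 1 each [ 0.0006 -0.0013 -0.0013] | shift after turn [ 0.61 -0.02  0.01] rows 1 each [ 0.606 -0.019  0.011]
```

Already 6 mm below the neighbours' tops with no contact force, so it is going in cleanly.

Request:
{"op": "arm_command", "data": {
  "plan": [
    [0.25,-0.02,0.01,0,0,0,1],
    [0.2,0,0,0,0,0,1],
    [0.2,0,0,0,0,0,1],
    [0.1,0,0,0,0,0,1]
  ]
}}

```text
time: 33.92
position: [0.6752, 0.0446, 0.0793]
tool_rot: [0.626, 0.329, -0.427, 0.563]
ft_force: [-3.7, -0.4, 3.9]
grip_width: 0.0157
```

```bash
python3 - <<'E'
from place import *
chain(tt('stepped',(.9,0,15),-2.5,0,0,-1))
E
```

```text
t 33.925 pos [0.6752 0.0446 0.0793] q [-0.08  0.69  1.75 -0.13  0.27  1.77] F [-3.7 -0.4  3.9] w 0.0157
0 turn [ 0.001 -0.001 -0.001] rows 1 each [ 0.001  -0.0011 -0.0015] | shift after turn [ 0.05  0.02 -0.  ] rows 1 each [ 0.047  0.025 -0.001]
```

Floor contact came at the same height as for the other two. I'll release.

Request:
{"op": "arm_command", "data": {
  "plan": [
    [0,0,0,0,0,0,1],
    [0,0,0,0,0,0,4],
    [0,0,0,0,0,0,4],
    [0,0,0,0,0,0,4],
    [-2,0,0,0,0,0,4],
    [-4,0,0,0,0,0,5],
    [-5,0,0,0,0,0,6],
    [-5,0,0,0,0,0,6],
    [-3,0,0,0,0,0,6],
    [0,0,0,0,0,0,6]
  ]
}}

```text
time: 35.17
position: [0.5958, 0.0577, 0.2562]
tool_rot: [0.627, 0.328, -0.426, 0.564]
ft_force: [0.4, -0.0, -0.2]
grip_width: 0.0597
```

```bash
python3 - <<'E'
from place import *
o=robot.get_obs()
p,d=optics.camera('wrist'); i=optics.camera_info('wrist'); pc=p.copy()
L=lambda x,y:(TRp[0],TRp[0].apply([x/1000,y/1000,0])+TRp[1])
for pose,bx,c in [(L(-33,-44),boxes('wide_l'),(255,255,0)),(L(-31,66),boxes('small_l'),(255,0,255)),(L(35.5,3),boxes('stepped'),(0,255,255)),(TRp,[[-73,73,-95.5,95.5,0,0]],(0,255,0))]:
  for b in bx:
    u=proj_fish(pose[0].apply(corners(b))+pose[1],i,o); cv2.polylines(p,[cv2.convexHull(u.astype(np.float32)).astype(int)],True,c,1)
S=np.s_[20:250,120:470]; cv2.imwrite('pics/w10.png',np.vstack([cv2.resize(a[S],None,fx=1.3,fy=1.3,interpolation=cv2.INTER_CUBIC) for a in (pc,p)]))
# depth: height above tray floor at plate tops
T=i['tool_from_camera']; vs,us=np.mgrid[0:250:2,100:480:2]; z=d[vs,us].ravel()
uv=np.c_[us.ravel(),vs.ravel()]-i['mtx'][:2,2]; r=np.hypot(*uv.T); th=r/i['mtx'][0,0]
c=np.c_[uv/r[:,None]*np.tan(th)[:,None],np.ones(len(r))]*z[:,None]
P=R.from_quat(o['tool_rot']).apply(c@T[:3,:3].T+T[:3,3])+o['position']; q=TRp[0].inv().apply(P-TRp[1])*1000
for n,b in [('wide foot',(-55,-15,-5,13)),('wide leg',(-8,20,-90,-52)),('small foot',(-55,-36,26,50)),('small leg',(-5,20,58,90)),('st -y',(36,65,-88,-20)),('st +y',(36,65,20,88)),('tongue',(0,25,15,45)),('step',(-20,-6,26,45))]:
    k=(q[:,0]>b[0])&(q[:,0]<b[1])&(q[:,1]>b[2])&(q[:,1]<b[3])&(z>0); print(n,k.sum(),np.median(q[k,2]).round(1) if k.any() else None)
chain()
E
```

```text
wide foot 80 11.9
wide leg 190 11.9
small foot 20 11.7
small leg 145 11.9
st -y 424 11.8
st +y 423 11.9
tongue 143 12.0
step 48 12.0
t 35.225 pos [0.5955 0.0576 0.2547] q [-0.07  0.32  1.8  -0.07  0.59  1.72] F [ 0.4 -0.2 -0.3] w 0.0596
```

View pics/w10.png

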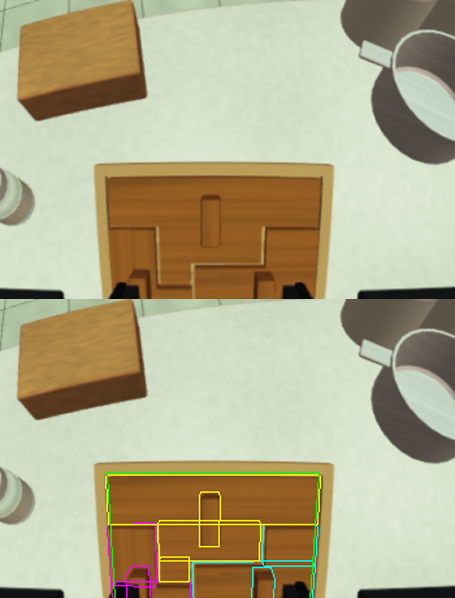

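All three fill the tray: every plate top measures 11.7–12.0 mm above the floor, and the narrow gaps are visible. The gripper is clear, so I'm handing in.

```bash
python3 -c "
from rig import workorder
print(workorder.hand_in())"
```

```text
the job is handed in; nothing more can be done
None
```

I packed the three pot-stand pieces into the tray and handed the job in at about 35 s. wide_l went in first and small_l second. Each was laid about 20 mm up the slope and slid down under the lip until it stopped on the low wall. stepped went in last, above both.

- **Flatness:** in the last wrist view all three lay bar side up on their predicted outlines. Depth put every plate top 11.7–12.0 mm above the tray floor, so none is stacked or propped.
- **Low edge:** that last view cut off the lip. It was last seen before stepped went in, with both L's seated under it; stepped met no resistance until it touched the floor.
- **Forces:** the highest contact force I read was about 17 N, at the ends of moves.
- **Disagreements:** the top and wrist cameras differed by only 1–2 mm. small_l stopped about 1 mm lower than I had calculated, which is within the uncertainty of where I gripped it.
- **Other things on the shelf:** I saw no sign of the robot touching any of them, including the orange look-alike, but I took no final top view to confirm that.

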